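# Stopper the leaning camp flask and lock it with the keeper

### The arm

A 7-joint arm with a two-finger parallel gripper is mounted at the origin on the work surface. World frame = base frame: x ahead of the robot, y to its left, z up, the work surface at z = 0. Lengths are in m, angles in degrees, forces in N, time in s.
With the tool pointing down it reaches from about 0.4 to 0.85 m from the base axis. Payload 4.5 kg.
Tool frame: the origin (TCP) lies at the very end of the fingers, on their centre line; the grasp point (between the pads) lies 19 mm behind it; z points along the fingers, y is the line along which they close (so a half turn about z gives the same grasp; the last joint's range is limited). The gripper opens to 85 mm and grips with 20 to 120 N. Pads are 22 mm wide; open, the fingers measure 114 mm over their backs; the gripper's body (76 mm by 85 mm) begins 54 mm behind the grasp point. The pads swing forward as they close: fully open they stand 13 mm farther back than shut.
Start: joints at [76.65, 39.483, -11.15, 89.685, 9.013, 51.709, -12.324], TCP at [0.165, -0.603, 0.231] pointing down, gripper open.
Joint ranges: [-172.22, 172.22], [-26.19, 119.32], [-84.43, 86.54], [7.71, 146.69], [-57.33, 237.33], [2.42, 119.75], [-152.13, 152.13]. Speed limits (degrees/s): [147.25, 147.25, 180, 180, 180, 180, 180].

### API

Orientations are given as [roll, pitch, yaw] about the fixed x, y, z axes, in that order (R = Rz(yaw) Ry(pitch) Rx(roll)).
In Python, from plant import robot gives the robot as it stands. The module is installed in compiled form; this text tells all that it offers.
- The arm moves only by the shell command python3 -m inch 'ROWS'. ROWS is JSON, a list of rows, each a list of 3 entries, a list of its own where there are three numbers: the closure, from 0 (fully open) to 1 (shut), then the shift along the tool's x, y, z each as a share of 0.8 m, from -1 to 1, then the turn about the tool's z as a share of 60 degrees, from -1 to 1. In form: [[hand, [x, y, z], roll], ...]. A call has 1 to 12 rows; each row is the pose to reach, as a shift and turn from the pose commanded when the call began, along the tool's axes at that moment; what a row does not reach only later rows make up. A row lasts 1/8 s, in which the tool goes at most 62.5 mm and 10.7 degrees, less where a joint would pass 70% of its speed; a pose out of reach is approached as far as the arm can. A call with a number of a shift or a turn outside -1 to 1 is refused whole. A call with a gripper value outside its range is refused whole. The fingers move at their own pace and stop on an object; the grip force is fixed at half the most. Time passes only in rows, so rows that repeat a pose let the fingers close. It gives the time, the measured TCP pose, the force, the opening and the grip force at its end, in the units of the state.
- robot.observe(): the state, without advancing time (a new reading comes with each control period).
- robot.get_image(name): name is "scene" or "top" or "wrist"; returns the picture (480x640x3 uint8, blue, green, red); there is no depth.
- robot.camera_model(name): a dict with "camera_matrix" (3x3 intrinsics, pixels), "k1" (the pictures are not rectified: a ray, as slopes to the right and down, at radius r is drawn at 1 + k1 r^2 times it, then the intrinsics apply), "camera_from_world" (4x4, takes a point from world to camera coordinates). Camera axes: x right, y down, z forward; pixel columns grow to the right and rows downward; lengths in m; the calibration is good to about 2 mm. A picture is of the moment at which its call begins: read the wrist's pose just before it. camera_model takes no time and is no camera call; for the wrist camera it gives the pose at the moment of the call.
- robot.job_done(): hands the job in; it is judged then, once.
Trained networks look in the newest picture that a camera, given by its name, has taken for a name from the list of things; names that differ only in an ending like _2 or _b are one class to them, and where a whole thing is asked for, a point or a joint stands for the part that bears it (a point fixed in the world has none). Each returns a list of dicts, best first, with "confidence" (0 to 1); they miss things now and then, are a little off and sometimes report something else, mostly with a low value. They report only what shows in the picture. A call takes as long as a camera call. They do not tell look-alikes from the thing itself.
- robot.recognise(query, camera): "xyz" ([x, y, z] in m, in world coordinates, good to about 4 mm: the middle of the surface that is visible of it).
The state is a dict: "clock": time; "qpos": joint angles; "joint_vel": joint speeds; "joint_torque": joint torques, N m; "ee_pos": TCP position; "ee_rot": TCP orientation; "ft_force": force on the tool from outside, world axes, zero at the start; "ft_torque": the same for the moment, N m; "width": finger opening in m; "gripper_force": force on a finger pad.
Only numpy, scipy, OpenCV 4.12 (cv2) and the standard library are available. Lean on these libraries where they do the work, as an engineer would, in place of code of your own. Each camera call takes 0.05 s, during which the arm holds its last target. There are 200 camera calls.

### The job

Close the vacuum flask that leans in its plywood rest: of the two grey stoppers in the black tray take the one that fits its neck, feel it into the flask's off-centre mouth and push it gently past the rubber seal until its rim sits fully home (the liner is glass). Then swing the steel keeper lever beside the neck round by its post until the lever lies straight across, square to the way the flask leans, with its short nose over the stopper's rim, and let go. Leave everything else standing where it is.

Things in the scene. Friction and masses are not known exactly. Their poses are not given: they have to be found in the camera images.
- stopper: The smaller grey stopper, upright in one compartment of the tray. Origin: centre of the plug's lower end; z along its axis to the knob. Plug 32 mm long, tapering from 39 mm diameter at the top to 34.4 mm at its lower end; above it a rim 60 mm in diameter, 5 mm thick (z 32 to 37 mm); above that a round knob to grip, 20 mm in diameter, z 37 to 69 mm. About 70 g.
- neck: Neck of the flask. Origin: on its axis, level with the mouth's rim; z out along the axis (32 degrees from vertical), y level towards the keeper's pivot. It carries a swivelling steel pour collar whose round mouth is parallel to z but stands 7 mm off this axis; which way the collar is turned differs each time and is not in the poses: find it by touch or sight. The collar is too stiff to turn.
- jug: Green flask, 90 mm in diameter, with its plywood rest, fixed; origin on the table under it, neck at x = -60, z = 220 mm. The collar's bore tapers from 42 mm at the mouth to 39 mm at 32 mm depth, 53 mm outside. In it a rubber ring, 26 mm down, resists the plug with about 8 N, slides and stays down. Home: stopper's origin at neck z = -32 mm. The glass liner stands 60 N from the stopper.
- keeper (a joint): Angle of the steel keeper lever, hinged parallel to the neck's axis. 0: post towards the neck's -x, nose to +x, off the mouth. It grows as the post swings from -x to +y (outwards); at 1.57 rad the lever lies straight across along the neck's y, post outwards, nose over the stopper's rim. Travel -0.1 to 2.4, no stop or click at 1.57; stays where left (friction about 0.08 N m).
- keeper_pivot (a point): Point on the keeper's hinge axis at mouth level: neck frame x 0, y 56 mm, z 0. The bar is 12 mm wide and lies 8 to 14 mm above mouth level (neck z): 3 mm over the rim (5 mm) of a stopper that is home, but blocked by one standing proud. The nose reaches 36 mm from here. The pivot boss is 18 mm in diameter.
- keeper_post (a point): Point on the axis of the keeper's round post: 13 mm diameter, parallel to the neck's axis, 50 mm from the pivot. The point lies 38 mm above mouth level (neck z); the post is free from neck z 14 to 58 mm.
- tray: Fixed black open tray, 260 by 260 mm, 42 mm high, walls and floor 5 mm, one cross wall each way: four compartments of about 122 mm. Origin: centre of its underside.
- spare_stopper: The larger grey stopper in another compartment: same shape, plug 52 to 57 mm and rim 74 mm in diameter, too thick for the neck; leave it. Origin: centre of its lower end.
- spice_jar: Jar 48 mm in diameter, 75 mm high, in the tray; origin at its underside. Leave it.
- tub: White round tub 80 mm in diameter, 55 mm high, in the tray; origin at its underside. Leave it.
- mug: White mug 80 mm in diameter, 80 mm high, on the table; origin at its underside. Leave it.
- can: Tin can 68 mm in diameter, 100 mm high, on the table; origin at its underside. Leave it.
- gas_canister: Grey gas canister 106 mm in diameter, 100 mm high, behind; origin at its underside. Leave it.
- spatula: Spatula lying on the table; origin at its underside. Leave it.
Mind the look-alikes: they are no part of the job. What is shaped like the stopper but purple or turquoise is not meant.

How it is judged:
By the outcome, as a careful person would: the job done as asked, in the order asked, and still so for the second after the job is handed in, with the robot touching nothing.
It also fails if it takes over 67 s, if anything falls off the work surface, if the arm or the gripper's body presses on something with over 40 N, if the wrist force passes 120 N, or if a joint passes its speed limit or range.

## Working session

There is one attempt and no reset: what is moved stays moved. The work goes in short steps, Python scripts to look and compute and a shell command to move; the robot and the scene stay as the last step left them, time stands still between calls to the robot, and variables do not carry over. Pictures are saved under pics/ and viewed, at most 10 in all, crops included, and the job is handed in when it is done.

```bash
mkdir -p pics; ls; cat > h.py <<'E'
import numpy as np, cv2
from scipy.spatial.transform import Rotation as R
from plant import robot
def pix(cam,P,m=None):
    m=m or robot.camera_model(cam);T=np.array(m['camera_from_world']);K=np.array(m['camera_matrix'])
    p=T[:3,:3]@np.array(P)+T[:3,3];s=p[:2]/p[2];s=s*(1+m['k1']*(s@s));return K[:2,:2]@s+K[:2,2]
def ray(cam,uv,m=None):
    m=m or robot.camera_model(cam);T=np.array(m['camera_from_world']);K=np.array(m['camera_matrix'])
    d=np.linalg.solve(K[:2,:2],np.array(uv)-K[:2,2]);s=d.copy()
    for _ in range(20): s=d/(1+m['k1']*(s@s))
    Rt=T[:3,:3].T;return -Rt@T[:3,3],Rt@np.array([s[0],s[1],1])
def onz(cam,uv,z,m=None):
    o,d=ray(cam,uv,m);return o+d*(z-o[2])/d[2]
E
python3 - <<'E'
from h import *
s=robot.observe();print(s)
for c in ['scene','top']:
    im=robot.get_image(c);cv2.imwrite(f'pics/{c}0.png',im)
    for q in ['stopper','spare_stopper','neck','jug','keeper','keeper_pivot','keeper_post','tray']:
        print(c,q,[(np.round(r['xyz'],3).tolist(),round(r['confidence'],2)) for r in robot.recognise(q,c)[:3]])
print(robot.observe()['clock'])
E
```

```text
pics
{'clock': 0.0, 'qpos': array([ 76.65193156,  39.5341368 , -11.14523666,  89.74619417,
         9.01273951,  51.70828005, -12.32335751]), 'joint_vel': array([ 0.02185934,  0.09378521, -0.01994951, -0.00846147, -0.07009796,
        0.12054944,  0.01211903]), 'joint_torque': array([ 2.81240027e-04, -5.39596474e+01, -1.26636744e+00, -1.58540672e+01,
        9.13894881e-03,  9.56005038e-03, -1.88361548e-05]), 'ee_pos': array([ 0.16454108, -0.60227168,  0.23046769]), 'ee_rot': array([-1.79893572e+02,  7.38153636e-03,  1.52910162e+01]), 'ft_force': array([-0.23395214, -0.2244508 , -0.30416229]), 'ft_torque': array([-0.00226851,  0.01731393, -0.0058478 ]), 'gripper_force': 0.0, 'width': 0.08538015293502416}
scene stopper [([0.534, -0.027, 0.035], 0.76), ([0.333, 0.168, 0.039], 0.73), ([0.48, 0.118, 0.041], 0.56)]
scene spare_stopper [([0.598, 0.249, 0.046], 0.9)]
scene neck [([0.556, -0.182, 0.208], 0.93), ([0.534, 0.175, 0.016], 0.53), ([0.396, -0.077, 0.053], 0.48)]
scene jug [([0.627, -0.16, 0.095], 0.93), ([0.396, -0.076, 0.052], 0.5)]
scene keeper [([0.501, -0.132, 0.231], 0.74)]
scene keeper_pivot [([0.553, -0.183, 0.213], 0.71)]
scene keeper_post [([0.503, -0.13, 0.225], 0.74)]
scene tray [([0.535, 0.174, 0.015], 0.97), ([0.5, -0.134, 0.231], 0.22)]
top stopper [([0.323, 0.162, 0.033], 0.82), ([0.475, 0.106, 0.038], 0.72), ([0.524, -0.036, 0.036], 0.63)]
top spare_stopper [([0.592, 0.237, 0.043], 0.66)]
top neck [([0.552, -0.187, 0.199], 0.73), ([0.7, -0.429, 0.005], 0.42)]
top jug [([0.604, -0.189, 0.167], 0.77), ([0.461, 0.216, 0.06], 0.47)]
top keeper [([0.521, -0.139, 0.232], 0.96)]
top keeper_pivot [([0.552, -0.191, 0.205], 0.58)]
top keeper_post [([0.522, -0.141, 0.228], 0.86)]
top tray [([0.531, 0.166, 0.006], 0.93)]
0.9
```

View pics/scene0.png

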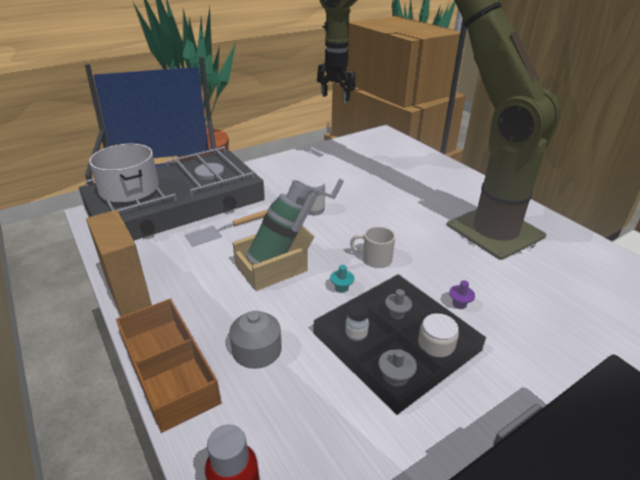

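View pics/top0.png

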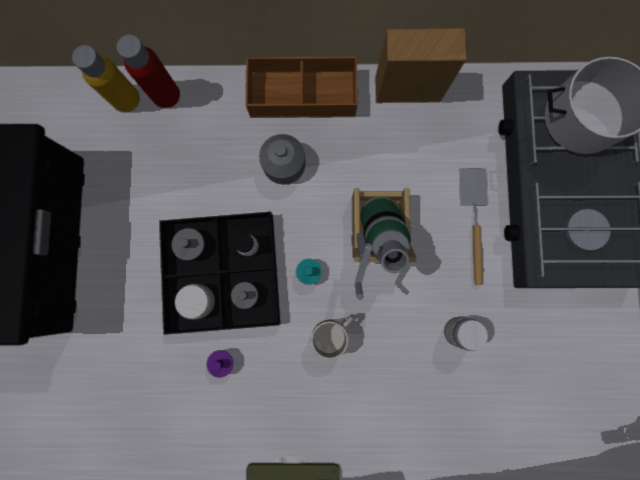

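The scene picture shows the flask leaning towards the robot (mouth at about (298,187)) and the grey stopper at (399,302). The top picture shows the mouth at about (394,257), the keeper post end at (360,290), the small stopper at (245,295) and the larger one at (188,243). Purple and turquoise look-alikes stand outside the tray.

```bash
python3 - <<'E'
from h import *
s=robot.observe();Rt=R.from_euler('xyz',s['ee_rot'],degrees=True).as_matrix();print(Rt.round(3))
m=robot.camera_model('wrist');T=np.linalg.inv(np.array(m['camera_from_world']))
print('cam in tool',Rt.T@(T[:3,3]-s['ee_pos']),(Rt.T@T[:3,:3]).round(3),m['camera_matrix'],m['k1'])
print('mouth',onz('top',(394,257),.22),'stopper knob',onz('top',(244,295),.06))
print('cams',ray('top',(320,240)),ray('scene',(320,240)))
t=np.array([.50,-.16,.46]);print('shift/0.8',Rt.T@(t-s['ee_pos'])/.8)
E
```

```text
[[ 0.965  0.264  0.   ]
 [ 0.264 -0.965 -0.   ]
 [ 0.     0.    -1.   ]]
cam in tool [ 0.08226555  0.00041091 -0.1436505 ] [[-0.001 -0.947 -0.32 ]
 [ 1.    -0.001 -0.001]
 [ 0.001 -0.32   0.947]] [[398.62954064   0.         331.69175179]
 [  0.         398.62954064 241.57788662]
 [  0.           0.           1.        ]] -0.02171726824942705
mouth [ 0.54309335 -0.20095149  0.22      ] stopper knob [0.4735811  0.10517629 0.06      ]
cams (array([ 0.46964905, -0.06224682,  1.05164162]), array([ 1.26149809e-01, -8.64879042e-04, -9.92107215e-01])) (array([1.05915357, 0.66194936, 0.77644236]), array([-0.44942468, -0.67414735, -0.58621865]))
shift/0.8 [ 0.5501185  -0.42356438 -0.28587701]
```

```bash
python3 -m inch '[[0,[0.2,-0.15,-0.287],0],[0,[0.505,-0.397,-0.287],0],[0,[0.505,-0.397,-0.287],0],[0,[0.505,-0.397,-0.287],0],[0,[0.505,-0.397,-0.287],0],[0,[0.505,-0.397,-0.287],0],[0,[0.505,-0.397,-0.287],0],[0,[0.505,-0.397,-0.287],0],[0,[0.505,-0.397,-0.287],0],[0,[0.505,-0.397,-0.287],0],[0,[0.505,-0.397,-0.287],0],[0,[0.505,-0.397,-0.287],0]]'
python3 - <<'E'
from h import *
s=robot.observe();print(s['clock'],s['ee_pos'],s['ee_rot'],s['qpos'])
im=robot.get_image('wrist');cv2.imwrite('pics/w1.png',im)
for q in ['neck','keeper_pivot','keeper_post','jug']:
    print(q,[(np.round(r['xyz'],3).tolist(),round(r['confidence'],2),pix('wrist',r['xyz']).round()) for r in robot.recognise(q,'wrist')[:3]])
E
```

```text
clock: 2.4
ee_pos: [0.4695, -0.1917, 0.4603]
ee_rot: [180.0, 0.1, 15.1]
ft_force: [1.0, -0.3, -0.7]
width: 0.0858
gripper_force: 0.0
2.4 [ 0.46952843 -0.19171955  0.46026403] [1.79990312e+02 1.08924158e-01 1.51075814e+01] [ 29.0220555   18.51478623 -17.82563154  86.62032448   5.81351998
  75.86018404 -64.261469  ]
neck [([0.548, -0.192, 0.204], 0.58, array([354., 114.]))]
keeper_pivot [([0.552, -0.187, 0.204], 0.88, array([350., 110.]))]
keeper_post [([0.518, -0.142, 0.232], 0.83, array([293., 134.])), ([0.463, 0.208, 0.064], 0.19, array([32., 97.]))]
jug [([0.592, -0.195, 0.18], 0.65, array([368.,  71.]))]
```

View pics/w1.png

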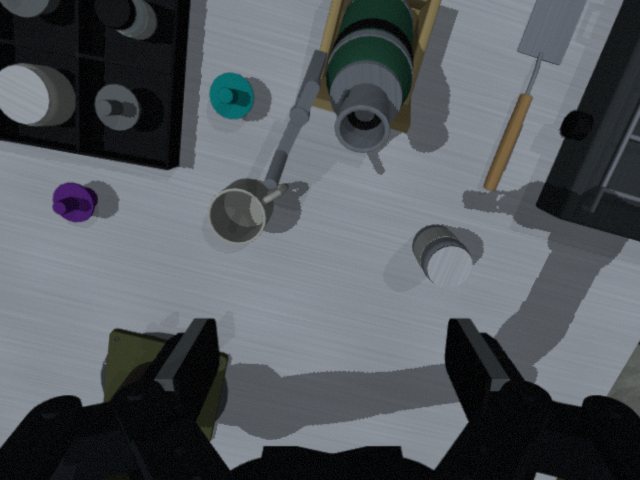

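The wrist picture shows the mouth ring at about (362,125), the lever with its nose at (317,60), the pivot boss at (300,115) and the post end at (275,180). I'll zoom in on the three views to pick points.

```bash
python3 - <<'E'
from h import *
def c(n,x,y,w,h,s): return cv2.resize(cv2.imread(f'pics/{n}.png')[y:y+h,x:x+w],None,fx=s,fy=s,interpolation=cv2.INTER_CUBIC)
o=np.zeros((600,800,3),np.uint8)
a=c('w1',260,30,165,170,3);o[:510,:495]=a
b=c('top0',350,225,75,75,4);o[:300,500:800]=b
d=c('scene0',278,165,75,70,4);o[310:590,500:800]=d
o=cv2.convertScaleAbs(o,alpha=1.6);cv2.imwrite('pics/z1.png',o)
E
```

```text
(no output)
```

View pics/z1.png

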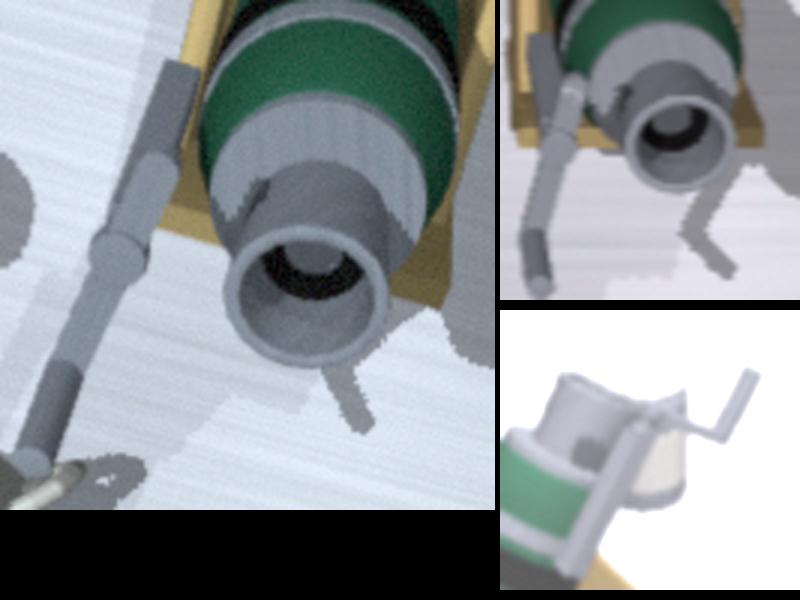

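```bash
cat > fit.py <<'E'
from h import *
from scipy.optimize import least_squares
t=np.radians(32)
def frame(p):
    psi=p[2];Rj=R.from_euler('z',psi).as_matrix()
    Rn=Rj@np.array([[np.cos(t),0,-np.sin(t)],[0,1,0],[np.sin(t),0,np.cos(t)]])
    return Rn,np.array([p[0],p[1],.22])
def W(p,v): Rn,o=frame(p);return o+Rn@np.array(v)
def model(p,cams):
    a,ph=p[3],p[4];c=7e-3*np.array([np.cos(ph),np.sin(ph),0])
    post=lambda z:np.array([-.05*np.cos(a),.056+.05*np.sin(a),z]); pv=np.array([0,.056,.014])
    nose=np.array([.036*np.cos(a),.056-.036*np.sin(a),.014])
    ring=[c+.0265*np.array([np.cos(u),np.sin(u),0]) for u in np.arange(0,6.28,.2)]
    return dict(post=post(.058),nose=nose,pv=pv),ring
E
cat > run.py <<'E'
from fit import *
CW,CT,CS=[robot.camera_model(c) for c in ('wrist','top','scene')]
M=dict(w=CW,t=CT,s=CS)
z=lambda x,y:(260+x/3,30+y/3); zt=lambda x,y:(350+(x-500)/4,225+y/4); zs=lambda x,y:(278+(x-500)/4,165+(y-310)/4)
obs=[('w','post',z(35,460)),('w','nose',z(160,157)),('w','pv',z(117,250)),('t','post',zt(541,287)),('t','nose',zt(573,80)),('t','pv',zt(563,145)),('s','post',zs(753,374))]
rings=[('w',(*z(224,222),*z(392,367))),('t',(*zt(624,95),*zt(737,191)))]
def res(p,split=False):
    pts,ring=model(p,M);r=[]
    for c,n,uv in obs: r.append((pix(c,W(p,pts[n]),M[c])-uv)*(1 if c=='w' else 1.3)*(.6 if n!='post' else 1))
    for c,e in rings:
        q=np.array([pix(c,W(p,v),M[c]) for v in ring]);b=np.r_[q.min(0),q.max(0)]-e;r+= [b[:2],b[2:]]
    return np.concatenate(r)
for ph in (0,1.57,3.14,-1.57):
    f=least_squares(res,[.55,-.2,.2,0,ph],x_scale=[.01,.01,.1,.1,1]);p=f.x
    print(f.cost.round(2),p.round(4),np.degrees(p[2:]).round(1));print(f.fun.round(1))
    J=f.jac;print(np.sqrt(np.diag(np.linalg.inv(J.T@J))).round(4))
E
python3 run.py
```

```text
15.01 [ 0.5318 -0.2011 -0.1954 -0.03    0.0584] [-11.2  -1.7   3.3]
[-0.5  0.9  0.1 -0.7  1.1  1.5 -1.2 -0.8 -0.2 -1.4 -1.  -0.5  0.2 -3.4
 -0.3 -0.7  0.4  1.7 -0.6 -2.   0.2 -0.4]
[0.0006 0.0006 0.0137 0.0219 0.1286]
15.01 [ 0.5318 -0.2011 -0.1954 -0.03    0.0584] [-11.2  -1.7   3.3]
[-0.5  0.9  0.1 -0.7  1.1  1.5 -1.2 -0.8 -0.2 -1.4 -1.  -0.5  0.2 -3.4
 -0.3 -0.7  0.4  1.7 -0.6 -2.   0.2 -0.4]
[0.0006 0.0006 0.0137 0.0219 0.1286]
12.93 [ 0.5427 -0.1993 -0.0084  0.1825  3.6397] [ -0.5  10.5 208.5]
[-0.3  0.8  0.5 -0.8  0.2  0.9 -1.  -0.9  0.  -1.5 -1.6 -0.6  0.  -3.6
 -0.1  0.4  0.3  0.7 -0.5 -1.4 -0.3 -0.2]
[0.0006 0.0006 0.0141 0.0244 0.1297]
12.93 [ 0.5427 -0.1993 -0.0084  0.1825 -2.6435] [  -0.5   10.5 -151.5]
[-0.3  0.8  0.5 -0.8  0.2  0.9 -1.  -0.9  0.  -1.5 -1.6 -0.6  0.  -3.6
 -0.1  0.4  0.3  0.7 -0.5 -1.4 -0.3 -0.2]
[0.0006 0.0006 0.0141 0.0244 0.1297]
```

```bash
cat >> run.py <<'E'
def yw(c,a,b,zz):
    d=onz(c,b,zz,M[c])-onz(c,a,zz,M[c]);return np.degrees(np.arctan2(d[1],d[0])).round(1)
print('front edge',[yw('w',z(160,225),z(440,308),h) for h in (.03,.06)],yw('t',(380,262),(412,262),.04))
print('back edge top',yw('t',(360,192),(405,192),.06), 'sides', yw('t',(357,250),(357,188),.06),yw('t',(409,262),(406,190),.06))
for p in ([.5318,-.2011,-.1954,-.03,.0584],[.5427,-.1993,-.0084,.1825,3.6397]):
    print(W(p,[7e-3*np.cos(p[4]),7e-3*np.sin(p[4]),0]))
im=cv2.imread('pics/top0.png')[180:270,340:425];w=cv2.imread('pics/w1.png')[0:150,290:460]
a=cv2.resize(im,None,fx=4,fy=4,interpolation=cv2.INTER_CUBIC);b=cv2.resize(w,None,fx=2.6,fy=2.6,interpolation=cv2.INTER_CUBIC)
o=np.zeros((400,800,3),np.uint8);o[:360,:340]=a;o[:390,345:345+442]=b;cv2.imwrite('pics/z2.png',cv2.convertScaleAbs(o,alpha=1.7))
E
python3 run.py | tail -4
```

```text
front edge [np.float64(-90.6), np.float64(-90.6)] -90.1
back edge top -90.2 sides -0.7 0.8
[ 0.53769277 -0.20184984  0.22370311]
[ 0.53745709 -0.20260042  0.2167413 ]
```

View pics/z2.png

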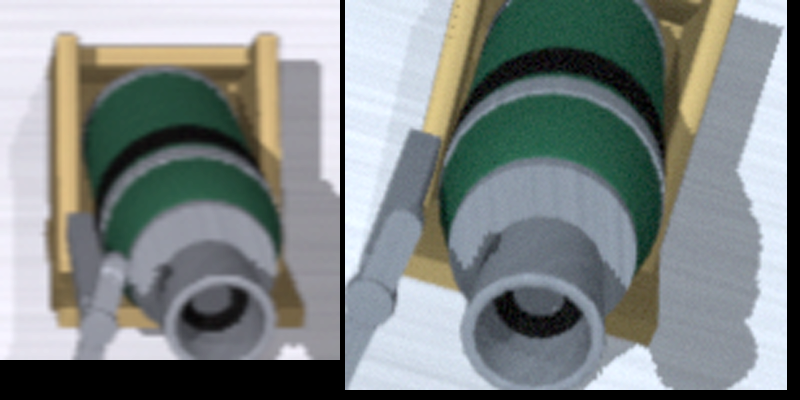

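The rest's edges line up with the world axes, so the jug's yaw is about 0. That picks the second fit: neck at (0.543,-0.199,0.22), mouth centre at (0.5375,-0.2026,0.217), keeper at about 0.18 rad. Next is the stopper.

```bash
python3 -m inch '[[0,[0.0243,-0.378,0.2625],0.252],[0,[0.0243,-0.378,0.2625],0.252],[0,[0.0243,-0.378,0.2625],0.252],[0,[0.0243,-0.378,0.2625],0.252],[0,[0.0243,-0.378,0.2625],0.252],[0,[0.0243,-0.378,0.2625],0.252],[0,[0.0243,-0.378,0.2625],0.252],[0,[0.0243,-0.378,0.2625],0.252]]'
python3 - <<'E'
from h import *
s=robot.observe();print(s['clock'],s['ee_pos'],s['ee_rot'])
im=robot.get_image('wrist');cv2.imwrite('pics/w2.png',im)
for q in ['stopper','tray']:
    print(q,[(np.round(r['xyz'],3).tolist(),round(r['confidence'],2),pix('wrist',r['xyz']).round()) for r in robot.recognise(q,'wrist')[:3]])
E
```

```text
clock: 3.65
ee_pos: [0.4102, 0.1061, 0.2511]
ee_rot: [180.0, -0.0, 0.1]
ft_force: [-0.7, -0.9, 0.4]
width: 0.0853
gripper_force: 0.0
3.65 [0.41022469 0.10608981 0.25105924] [ 1.79963414e+02 -1.73823756e-02  1.23766194e-01]
stopper [([0.476, 0.106, 0.04], 0.83, array([331., 129.])), ([0.523, -0.034, 0.035], 0.81, array([497.,  70.])), ([0.329, 0.164, 0.039], 0.63, array([271., 285.]))]
tray [([0.507, 0.164, 0.009], 0.84, array([267.,  92.]))]
```

View pics/w2.png

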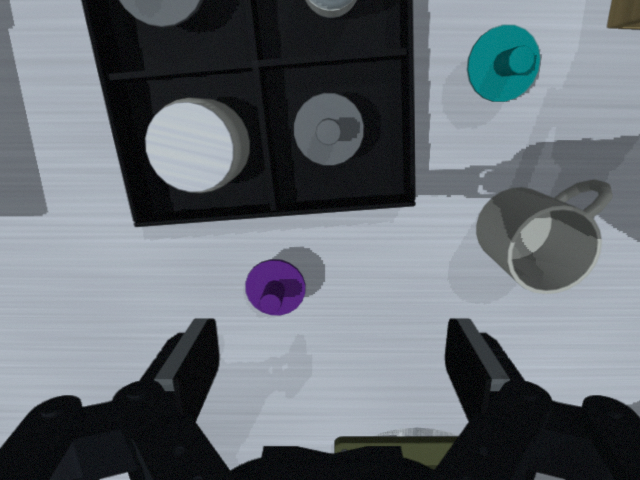

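```bash
python3 - <<'E'
from h import *
print(onz('wrist',(328,131),.074),onz('wrist',(329,129),.042))
print('tub edge',onz('wrist',(247,140),.06),'front wall',onz('wrist',(330,209),.042),'cross wall x',onz('wrist',(330,60),.042),'right',onz('wrist',(413,130),.042),'left',onz('wrist',(268,130),.042))
E
```

```text
[0.4757497  0.10795861 0.074     ] [0.47570305 0.1073869  0.042     ]
tub edge [0.46807682 0.1744743  0.06      ] front wall [0.40540344 0.10675313 0.042     ] cross wall x [0.53006256 0.10636229 0.042     ] right [0.47482803 0.03543524 0.042     ] left [0.47502265 0.15962959 0.042     ]
```

```bash
python3 -m inch '[[0.5,[0.082,-0.002,0.1],0],[0.5,[0.082,-0.002,0.15],0],[0.5,[0.082,-0.002,0.2],0],[0.5,[0.082,-0.002,0.256],0],[0.5,[0.082,-0.002,0.256],0],[0.5,[0.082,-0.002,0.256],0],[0.5,[0.082,-0.002,0.256],0]]'
python3 -m inch '[[1,[0,0,0],0],[1,[0,0,0],0],[1,[0,0,0],0],[1,[0,0,0],0],[1,[0,0,0],0],[1,[0,0,0],0]]'
```

```text
clock: 4.68
ee_pos: [0.4765, 0.1085, 0.048]
ee_rot: [-179.9, -0.2, 0.1]
ft_force: [0.3, 0.5, 1.2]
width: 0.0429
gripper_force: 0.0
clock: 5.42
ee_pos: [0.4761, 0.1088, 0.0474]
ee_rot: [-180.0, -0.1, 0.2]
ft_force: [-0.5, -0.1, 8.6]
width: 0.0182
gripper_force: 58.3
```

```bash
python3 -m inch '[[1,[0,0,-0.0275],0],[1,[0,0,-0.0275],0],[1,[-0.05,0,-0.0275],0],[1,[-0.06,0,-0.0275],0],[1,[-0.066,0,-0.0275],0],[1,[-0.072,0,-0.0275],0],[1,[-0.078,0,-0.0275],0],[1,[-0.084,0,-0.0275],0]]'
python3 -m inch '[[1,[-0.006,0,0],0],[1,[-0.011,0,0],0],[1,[-0.011,0,0],0]]'
python3 - <<'E'
from h import *
s=robot.observe();print(s['ee_pos'],s['ft_force'],s['width'])
for c in ('wrist','scene'):cv2.imwrite(f'pics/t_{c}.png',robot.get_image(c))
w=cv2.imread('pics/t_wrist.png');sc=cv2.imread('pics/t_scene.png')
g=pix('scene',s['ee_pos']).astype(int);x,y=g-[45,45]
a=cv2.resize(sc[max(y,0):y+90,x:x+90],(360,360),interpolation=cv2.INTER_CUBIC);b=w[120:480,110:550]
cv2.imwrite('pics/z3.png',cv2.convertScaleAbs(np.hstack([a,b]),alpha=1.7))
E
```

```text
clock: 6.42
ee_pos: [0.4191, 0.1098, 0.0693]
ee_rot: [-179.7, -1.1, -0.1]
ft_force: [10.9, -3.8, 7.3]
width: 0.0184
gripper_force: 60.0
clock: 6.8
ee_pos: [0.4088, 0.1104, 0.0693]
ee_rot: [-179.7, -0.9, -0.0]
ft_force: [11.9, -1.0, 11.2]
width: 0.0183
gripper_force: 62.3
[0.40875074 0.11039908 0.06934081] [11.90619634 -0.97106792 11.2266707 ] 0.018332866963585416
```

View pics/z3.png

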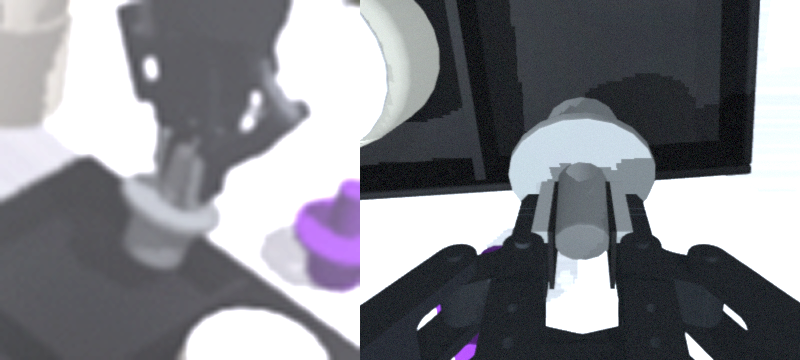

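```bash
cat > tilt.py <<'E'
from h import *
from scipy.optimize import least_squares
def circ(z,r): u=np.arange(0,6.28,.1);return np.c_[r*np.cos(u),r*np.sin(u),0*u+z]
def tilt(kr,rr,pr,dz=.019,wd=None):
    s=robot.observe();m=robot.camera_model('wrist');Rt=R.from_euler('xyz',s['ee_rot'],degrees=True).as_matrix()
    def f(p):
        th,g,dx=p;G=s['ee_pos']+Rt@[dx,0,-dz]
        Rs=R.from_euler('y',-th).as_matrix()   # axis leans to -x
        P=lambda c:np.array([pix('wrist',G+Rs@(v-[0,0,g]),m) for v in c])
        k=P([[0,0,.069]])[0,1];rim=np.r_[P(circ(.032,.03)),P(circ(.037,.03))];pl=P(circ(0,.0172))
        return [k-kr,rim[:,1].min()-rr,pl[:,1].min()-pr,dx/.001, 0 if wd is None else (np.ptp(rim[:,0])-wd)]
    r=least_squares(f,[.5,.061,0],x_scale=[.1,.01,.01]);return np.degrees(r.x[0]),r.x[1:],r.fun
E
python3 -c "
from tilt import *
print(tilt(363,238,218),tilt(363,238,218,wd=142))"
```

```text
Traceback (most recent call last):
  File "tilt.py", line 12, in tilt
    r=least_squares(f,[.5,.061,0],x_scale=[.1,.01,.01]);return np.degrees(r.x[0]),r.x[1:],r.fun
  File "tilt.py", line 10, in f
    k=P([[0,0,.069]])[0,1];rim=np.r_[P(circ(.032,.03)),P(circ(.037,.03))];pl=P(circ(0,.0172))
      ~^^^^^^^^^^^^^^
  File "tilt.py", line 9, in <lambda>
    P=lambda c:np.array([pix('wrist',G+Rs@(v-[0,0,g]),m) for v in c])
                                           ~^~~~~~~~
TypeError: unsupported operand type(s) for -: 'list' and 'list'
```

```bash
sed -i 's/(v-\[0,0,g\])/(np.array(v)-[0,0,g])/' tilt.py
python3 -c "
from tilt import *
print(tilt(363,238,218),tilt(363,238,218,wd=142))"
```

```text
(np.float64(17.726380935838904), array([ 0.06338035, -0.00208072]), array([ 1.42573043, -2.93244733,  0.86114617, -2.08071552,  0.        ])) (np.float64(17.926996102366832), array([ 0.06445918, -0.00288079]), array([ 0.84330209, -2.63067604,  0.94161466, -2.88079096,  1.20941748]))
```

The stopper is pivoting in the pads as planned, at about 18° so far (knob top at (332,363), far rim edge at row 238). It needs about 14° more.

```bash
python3 -m inch '[[1,[-0.006,0,0],0],[1,[-0.012,0,0],0],[1,[-0.019,0,0],0],[1,[-0.019,0,0],0],[1,[-0.019,0,0],0]]'
python3 - <<'E'
from tilt import *
w=robot.get_image('wrist');cv2.imwrite('pics/t2.png',w)
cv2.imwrite('pics/z4.png',cv2.convertScaleAbs(cv2.resize(w[180:430,230:430],None,fx=2.4,fy=2.4,interpolation=cv2.INTER_CUBIC),alpha=1.7))
E
```

```text
clock: 7.52
ee_pos: [0.3942, 0.1111, 0.0722]
ee_rot: [-179.9, -0.3, 0.1]
ft_force: [8.9, 0.5, 5.1]
width: 0.0179
gripper_force: 60.7
```

View pics/z4.png

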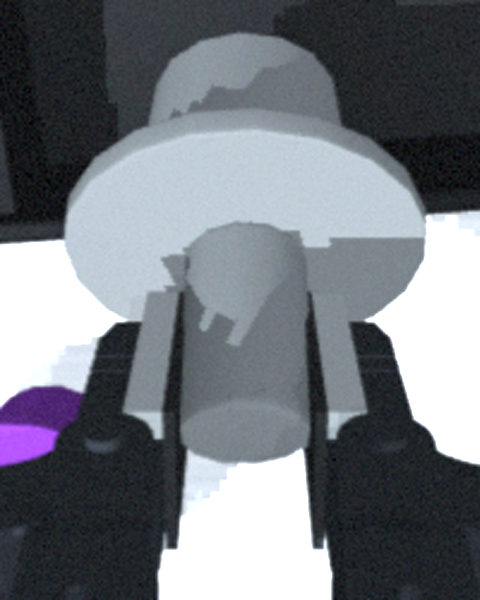

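```bash

python3 -c "
from tilt import *
print(robot.observe()['ft_force']);print(tilt(360,225.8,193.8),tilt(360,225.8,193.8,wd=149.6))"
```

```text
[8.19698171 0.43341622 5.56022132]
(np.float64(29.65223029038503), array([6.38077280e-02, 6.29218572e-05]), array([-0.05586777,  0.07882941, -0.00604691,  0.06292186,  0.        ])) (np.float64(29.640233902227966), array([0.06333432, 0.00045334]), array([ 0.26309634, -0.0188842 , -0.1503716 ,  0.45334468, -0.69731631]))
```

```bash
python3 -m inch '[[1,[-0.0045,0,0],0],[1,[-0.0045,0,0],0],[1,[-0.0045,0,-0.07],0],[1,[-0.0045,0,-0.15],0],[1,[-0.0045,0,-0.22],0],[1,[-0.0045,0,-0.29],0],[1,[0.05,0.06,-0.324],0],[1,[0.11,0.392,-0.324],0],[1,[0.11,0.392,-0.324],0],[1,[0.11,0.392,-0.324],0],[1,[0.11,0.392,-0.324],0],[1,[0.11,0.392,-0.324],0]]'
python3 -m inch '[[1,[0,0,0],0],[1,[0,0,0],0]]'
python3 - <<'E'
from h import *
s=robot.observe();print(s['clock'],s['ee_pos'],s['ee_rot'],s['ft_force'])
for c in ('wrist','top'):cv2.imwrite(f'pics/h_{c}.png',robot.get_image(c))
w=cv2.imread('pics/h_wrist.png');cv2.imwrite('pics/z5.png',cv2.convertScaleAbs(cv2.resize(w[60:430,180:480],None,fx=1.6,fy=1.6,interpolation=cv2.INTER_CUBIC),alpha=1.6))
E
```

```text
clock: 9.07
ee_pos: [0.4776, -0.2088, 0.33]
ee_rot: [179.9, 0.4, -0.2]
ft_force: [-0.1, 0.7, -0.1]
width: 0.0179
gripper_force: 59.4
clock: 9.32
ee_pos: [0.4779, -0.2023, 0.3306]
ee_rot: [180.0, 0.4, 0.3]
ft_force: [1.0, 0.2, -0.5]
width: 0.0184
gripper_force: 59.4
9.325 [ 0.47794665 -0.2022694   0.33064416] [179.98202177   0.39279666   0.26616554] [ 0.96890288  0.18650634 -0.53364366]
```

View pics/z5.png

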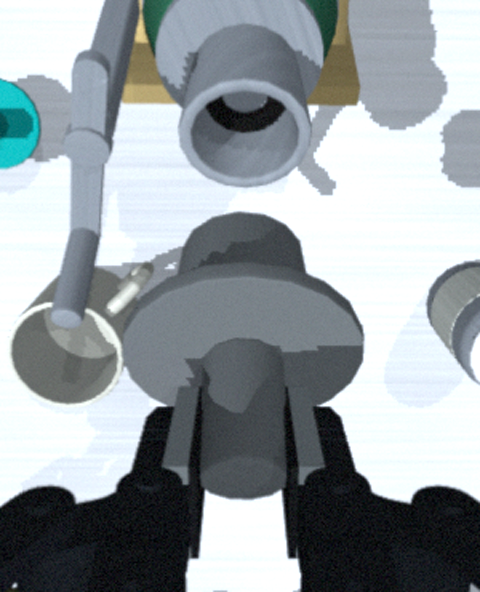

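The picture shows the stopper held tilted (plug end at the row-212 edge in the crop) and the mouth ring just ahead at about (245,133), with the keeper clear on the left. I'll refit with this close view.

```bash
cat > run2.py <<'E'
from fit import *
from tilt import tilt
CW,CT,CS=[robot.camera_model(c) for c in ('wrist','top','scene')];M=dict(w=CW,t=CT,s=CS)
z=lambda x,y:(180+x/1.6,60+y/1.6); zt=lambda x,y:(350+(x-500)/4,225+y/4); zs=lambda x,y:(278+(x-500)/4,165+(y-310)/4)
obs=[('w','post',z(67,317)),('w','nose',z(92,55)),('w','pv',z(87,147)),('t','post',zt(541,287)),('t','nose',zt(573,80)),('s','post',zs(753,374))]
rings=[('w',(*z(179,79),*z(312,187))),('t',(*zt(624,95),*zt(737,191)))]
def res(p):
    pts,ring=model(p,M);r=[[(p[2]-(-.004))/.01,0]]
    for c,n,uv in obs: r.append((pix(c,W(p,pts[n]),M[c])-uv)*(1 if c=='w' else .7)*(.6 if n!='post' else 1))
    for c,e in rings:
        q=np.array([pix(c,W(p,v),M[c]) for v in ring]);b=np.r_[q.min(0),q.max(0)]-e;r+= [b[:2],b[2:]]
    return np.concatenate(r)
for ph in (1,3.5):
    f=least_squares(res,[.543,-.2,0,.18,ph],x_scale=[.01,.01,.1,.1,1]);p=f.x
    print(f.cost.round(2),p.round(4),np.degrees(p[2:]).round(1));print(f.fun.round(1))
B=W(p,[7e-3*np.cos(p[4]),7e-3*np.sin(p[4]),0]);zn=frame(p)[0][:,2]
print('B',B,'zn',zn)
th,(g,dx),fu=tilt(358.1,224.4,192.5,wd=148.8);print(th,g,dx,fu)
s=robot.observe();Rt=R.from_euler('xyz',s['ee_rot'],degrees=True).as_matrix();off=Rt@[dx,0,-.019]
# lateral: column of knob top and ring
for d in (.012,0,-.022,-.032):
    tcp=B+zn*(g+d)-off;print(d,'TCP',tcp.round(4),'shift',(Rt.T@(tcp-s['ee_pos'])/.8).round(4))
print('step 10mm',(Rt.T@(-zn*.01)/.8).round(4))
mk=(B+zn*.015)
print('where the plug axis would project: knob px predicted',pix('wrist',s['ee_pos']+off+zn*(.069-g)),'seen',z(243,477))
E
python3 run2.py
```

```text
5.36 [ 0.5421 -0.2004 -0.0095  0.1988 -2.7634] [  -0.5   11.4 -158.3]
[-0.5  0.   0.   0.2 -0.3  1.4  0.5 -1.  -0.4 -0.3  0.4 -0.7  0.1 -2.
 -0.4 -0.7  0.4  0.5 -0.4 -0.8 -0.2  0.3]
5.36 [ 0.5421 -0.2004 -0.0095  0.1988  3.5198] [ -0.5  11.4 201.7]
[-0.5  0.   0.   0.2 -0.3  1.4  0.5 -1.  -0.4 -0.3  0.4 -0.7  0.1 -2.
 -0.4 -0.7  0.4  0.5 -0.4 -0.8 -0.2  0.3]
B [ 0.53653457 -0.20290693  0.21655277] zn [-0.52989546  0.00502227  0.8480481 ]
29.17639077632764 0.0642400757506688 0.00029160297323568634 [ 0.16626849 -0.00169209 -0.10525645  0.29160297 -0.44604166]
0.012 TCP [ 0.4957 -0.2025  0.2622] shift [0.0226 0.0008 0.0858]
0 TCP [ 0.5021 -0.2026  0.252 ] shift [0.0306 0.0009 0.0985]
-0.022 TCP [ 0.5137 -0.2027  0.2334] shift [0.0453 0.0011 0.1217]
-0.032 TCP [ 0.519  -0.2028  0.2249] shift [0.052  0.0012 0.1322]
step 10mm [0.0067 0.0001 0.0106]
where the plug axis would project: knob px predicted [331.10789339 358.54490983] seen (331.875, 358.125)
```

```bash
python3 -m inch '[[1,[0.013,0.001,0.06],0],[1,[0.026,0.001,0.0838],0],[1,[0.026,0.001,0.0838],0],[1,[0.030,0.001,0.090],0],[1,[0.034,0.001,0.0965],0],[1,[0.036,0.001,0.1018],0],[1,[0.038,0.001,0.106],0],[1,[0.038,0.001,0.106],0]]'
```

```text
clock: 10.42
ee_pos: [0.5079, -0.2046, 0.2457]
ee_rot: [179.9, 0.4, 0.2]
ft_force: [0.6, 0.5, -0.7]
width: 0.0183
gripper_force: 59.5
```

```bash
python3 -m inch '[[1,[0.0025,0,0.005],0],[1,[0.005,0,0.010],0],[1,[0.0078,0,0.0155],0],[1,[0.0078,0,0.0155],0]]'
```

```text
clock: 10.92
ee_pos: [0.514, -0.2045, 0.2329]
ee_rot: [179.9, 0.4, 0.2]
ft_force: [0.0, -0.5, -0.5]
width: 0.0183
gripper_force: 59.5
```

```bash
python3 -m inch '[[1,[0.0013,0,0.0021],0],[1,[0.0027,0,0.0042],0],[1,[0.004,0,0.0064],0],[1,[0.004,0,0.0064],0]]'; python3 -m inch '[[1,[0.0013,0,0.0021],0],[1,[0.0026,0,0.0042],0],[1,[0.0026,0,0.0042],0]]'
python3 - <<'E'
from h import *
s=robot.observe();print(s['ee_pos'],s['ft_force'],s['ft_torque'])
w=robot.get_image('wrist');cv2.imwrite('pics/i1.png',w)
cv2.imwrite('pics/z6.png',cv2.convertScaleAbs(cv2.resize(w[100:420,180:480],None,fx=1.8,fy=1.8,interpolation=cv2.INTER_CUBIC),alpha=1.6))
E
```

```text
clock: 11.42
ee_pos: [0.5164, -0.2044, 0.2283]
ee_rot: [179.9, 0.5, 0.2]
ft_force: [-4.4, 2.2, 3.3]
width: 0.018
gripper_force: 60.0
clock: 11.8
ee_pos: [0.5177, -0.2043, 0.2252]
ee_rot: [179.9, 0.5, 0.2]
ft_force: [-7.7, 2.7, 6.2]
width: 0.0181
gripper_force: 60.2
[ 0.51767354 -0.20425081  0.22519007] [-7.67103299  2.69761477  6.15607312] [ 0.39665248  1.39582931 -0.02112361]
```

View pics/z6.png

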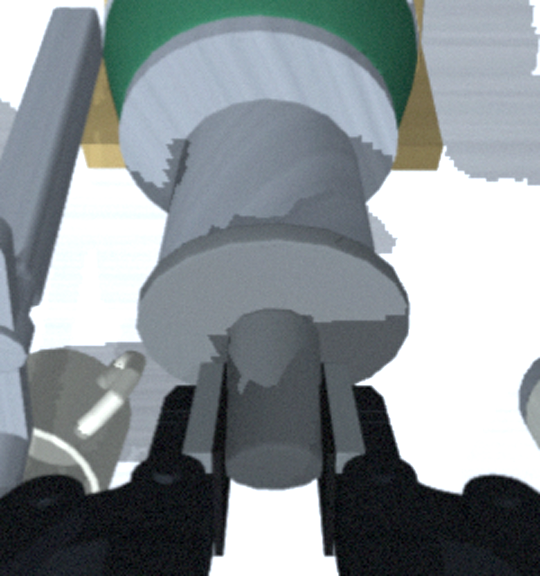

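The stopper is in the neck with its rim close to the collar, and about 9 N along the axis, which is the seal. I'll push on gently.

```bash
python3 -m inch '[[1,[0.0007,-0.001,0.0013],0],[1,[0.0015,-0.001,0.0026],0],[1,[0.0015,-0.001,0.0026],0]]'; python3 -m inch '[[1,[0.0008,0,0.0013],0],[1,[0.0015,0,0.0026],0],[1,[0.0015,0,0.0026],0]]'
```

```text
clock: 12.22
ee_pos: [0.5185, -0.204, 0.2233]
ee_rot: [179.9, 0.6, 0.1]
ft_force: [-8.7, 2.0, 8.2]
width: 0.0184
gripper_force: 60.3
clock: 12.6
ee_pos: [0.5184, -0.204, 0.2226]
ee_rot: [179.8, 0.7, 0.1]
ft_force: [-15.4, 2.7, 21.5]
width: 0.0181
gripper_force: 61.5
```

```bash
python3 -m inch '[[1,[-0.001,0,-0.0018],0],[0.6,[-0.001,0,-0.0018],0],[0.6,[-0.001,0,-0.0018],0],[0.6,[-0.001,0,-0.0018],0],[0.6,[-0.001,0,-0.0018],0],[0.6,[-0.012,0,-0.02],0],[0.6,[-0.036,0,-0.056],0],[0.6,[-0.09,0,-0.1],0],[0.6,[-0.09,0,-0.1],0],[0.6,[-0.09,0,-0.1],0],[0.6,[-0.09,0,-0.1],0]]'
python3 - <<'E'
from h import *
s=robot.observe();print(s['ee_pos'],s['ft_force'],s['ft_torque'])
w=robot.get_image('wrist');cv2.imwrite('pics/r1.png',w)
sc=robot.get_image('scene');cv2.imwrite('pics/r1s.png',sc)
g=pix('wrist',[.53,-.2,.23]);print(g);y,x=int(max(g[1]-100,0)),int(g[0]-110)
a=cv2.resize(w[y:y+200,x:x+200],None,fx=2.2,fy=2.2,interpolation=cv2.INTER_CUBIC);b=cv2.resize(sc[160:235,275:355],None,fx=4.5,fy=4.5,interpolation=cv2.INTER_CUBIC)
print(x,y);o=np.zeros((440,800,3),np.uint8);o[:,:440]=a;o[:337,440:800]=b;cv2.imwrite('pics/z7.png',cv2.convertScaleAbs(o,alpha=1.4))
E
```

```text
clock: 13.98
ee_pos: [0.4506, -0.2036, 0.3006]
ee_rot: [179.9, 0.4, 0.2]
ft_force: [0.9, -0.1, -0.4]
width: 0.034
gripper_force: 0.0
[ 0.45063023 -0.20360412  0.30063022] [ 0.88426172 -0.12613486 -0.43927509] [ 0.00399725 -0.0257009  -0.00732087]
[324.73396193 112.15435209]
214 12Traceback (most recent call last):
  File "<stdin>", line 7, in <module>
ValueError: could not broadcast input array from shape (338,360,3) into shape (337,360,3)
```

```bash
python3 -m inch '[[1,[0,0,0],0],[1,[0,0,0],0],[1,[0.0573,-0.001,0.0584],0],[1,[0.0573,-0.001,0.0584],0],[1,[0.0573,-0.001,0.0584],0],[1,[0.0573,-0.001,0.0584],0]]'; python3 -m inch '[[1,[0.0027,0,0.0042],0],[1,[0.0047,0,0.0075],0],[1,[0.0047,0,0.0075],0],[1,[0.0047,0,0.0075],0]]'; python3 -m inch '[[1,[0.001,0,0.0016],0],[1,[0.001,0,0.0016],0]]';  python3 -m inch '[[1,[0.001,0,0.0016],0],[1,[0.001,0,0.0016],0]]'
```

```text
clock: 14.82
ee_pos: [0.4955, -0.2033, 0.2554]
ee_rot: [179.8, 0.3, 0.2]
ft_force: [0.5, -0.2, 1.0]
width: -0.0
gripper_force: 0.0
clock: 15.32
ee_pos: [0.4994, -0.203, 0.2482]
ee_rot: [179.9, 0.4, 0.2]
ft_force: [-0.5, -0.0, -0.2]
width: 0.0005
gripper_force: 0.0
clock: 15.58
ee_pos: [0.5003, -0.203, 0.2467]
ee_rot: [179.9, 0.4, 0.2]
ft_force: [-0.6, 0.4, 0.4]
width: 0.0001
gripper_force: 0.0
clock: 15.82
ee_pos: [0.501, -0.203, 0.2454]
ee_rot: [179.9, 0.4, 0.2]
ft_force: [0.3, -0.4, 0.5]
width: 0.0003
gripper_force: 0.0
```

```bash
for i in 1 2; do python3 -m inch '[[1,[0.0007,0,0.0011],0],[1,[0.0007,0,0.0011],0]]'; done
```

```text
clock: 16.08
ee_pos: [0.5016, -0.203, 0.2446]
ee_rot: [179.9, 0.4, 0.2]
ft_force: [-0.0, -0.5, 0.4]
width: -0.0001
gripper_force: 0.0
clock: 16.32
ee_pos: [0.502, -0.203, 0.244]
ee_rot: [179.9, 0.4, 0.2]
ft_force: [-2.1, -0.3, 3.0]
width: -0.0002
gripper_force: 1.7
```

```bash
python3 -m inch '[[1,[0.0007,0,0.0011],0],[1,[0.0014,0,0.0022],0],[1,[0.0014,0,0.0022],0]]'
```

```text
clock: 16.7
ee_pos: [0.5022, -0.2031, 0.2435]
ee_rot: [179.8, 0.5, 0.2]
ft_force: [-6.6, 0.8, 14.9]
width: -0.0001
gripper_force: 8.3
```

The stopper is home: the knob top is at +36 mm and stiff at 16 N. Next is the keeper. I'll grip its post with the pads parallel to the lean plane and carry it round the arc.

```bash
cat > kp.py <<'E'
from fit import *
p=[.5421,-.2004,-.0095,0.199,0]
def tcp(a,z=.042): return W(p,[-.05*np.cos(a),.056+.05*np.sin(a),z])-[0,0,.019]
def rel(T,T0,Rt): return (Rt.T@(T-T0)/.8).round(4).tolist()
if __name__=='__main__':
    s=robot.observe();Rt=R.from_euler('xyz',s['ee_rot'],degrees=True).as_matrix()
    print('post now',tcp(.199),'shift',rel(tcp(.199),s['ee_pos'],Rt))
    R0=R.from_euler('xyz',[180,0,0],degrees=True).as_matrix()
    for a in [.199,.3,.4,.5,.6,.7,.8,.9,1.0,1.1,1.2,1.3,1.4,1.5,1.57]: print(a,rel(tcp(a),tcp(.199),R0))
E
python3 kp.py
```

```text
post now [ 0.47890658 -0.13391221  0.21064496] shift [-0.0286, -0.0867, 0.041]
0.199 [0.0, 0.0, 0.0]
0.3 [0.0014, -0.0061, -0.0008]
0.4 [0.0033, -0.012, -0.002]
0.5 [0.0056, -0.0176, -0.0034]
0.6 [0.0084, -0.0229, -0.0051]
0.7 [0.0117, -0.0278, -0.0071]
0.8 [0.0153, -0.0323, -0.0094]
0.9 [0.0194, -0.0364, -0.0119]
1.0 [0.0237, -0.04, -0.0146]
1.1 [0.0283, -0.0431, -0.0174]
1.2 [0.0332, -0.0456, -0.0205]
1.3 [0.0382, -0.0475, -0.0236]
1.4 [0.0434, -0.0488, -0.0268]
1.5 [0.0487, -0.0495, -0.0301]
1.57 [0.0524, -0.0496, -0.0324]
```

```bash
python3 -m inch '[[1,[-0.01,0,-0.02],0],[1,[-0.03,0,-0.06],0],[0.5,[-0.0286,-0.04,-0.095],0],[0.5,[-0.0286,-0.0867,-0.095],0],[0.5,[-0.0286,-0.0867,-0.095],0],[0.5,[-0.0286,-0.0867,-0.095],0]]'
python3 - <<'E'
from kp import *
import time
s=robot.observe();print(s['width']);robot.get_image('wrist')
for q in ['keeper_post','stopper']:
    print(q,[(np.round(r['xyz'],4).tolist(),round(r['confidence'],2)) for r in robot.recognise(q,'wrist')[:2]])
print('expected mid post',W(p,[-.05*np.cos(.199),.056+.05*np.sin(.199),.045]))
Rt=R.from_euler('xyz',s['ee_rot'],degrees=True).as_matrix();print(s['ee_pos'],rel(tcp(.199),s['ee_pos'],Rt))
E
```

```text
clock: 17.45
ee_pos: [0.4806, -0.1343, 0.3182]
ee_rot: [179.9, 0.4, 0.1]
ft_force: [0.5, -0.6, 0.0]
width: 0.0432
gripper_force: 0.0
0.043228738793043814
keeper_post [([0.5243, -0.1399, 0.2335], 0.6), ([0.5837, 0.2143, 0.0118], 0.57)]
stopper [([0.5272, -0.039, 0.034], 0.76), ([0.3289, 0.156, 0.0373], 0.67)]
expected mid post [ 0.47731689 -0.13389711  0.23218911]
[ 0.48055911 -0.1343005   0.31818355] [-0.0012, -0.0008, 0.1344]
```

```bash
python3 -m inch '[[0.5,[-0.001,-0.0008,0.06],0],[0.5,[-0.001,-0.0008,0.1],0],[0.5,[-0.001,-0.0008,0.12],0],[0.5,[-0.001,-0.0008,0.134],0],[0.5,[-0.001,-0.0008,0.134],0],[0.5,[-0.001,-0.0008,0.134],0]]' ; python3 -m inch '[[0.7,[0,0,0],0],[0.75,[0,0,0],0],[0.75,[0,0,0],0]]'
```

```text
clock: 18.35
ee_pos: [0.4797, -0.1333, 0.2115]
ee_rot: [179.9, 0.3, 0.2]
ft_force: [0.1, 0.5, 0.4]
width: 0.0426
gripper_force: 0.0
clock: 18.73
ee_pos: [0.4793, -0.1331, 0.2111]
ee_rot: [179.9, 0.3, 0.2]
ft_force: [0.4, 0.5, 0.2]
width: 0.0214
gripper_force: 0.0
```

```bash
python3 -m inch '[[1,[0,0,0],0],[1,[0,0,0],0],[1,[0,0,0],0]]'; python3 -m inch '[[1,[0.0014,-0.0061,-0.0008],0],[1,[0.0033,-0.012,-0.002],0],[1,[0.0056,-0.0176,-0.0034],0],[1,[0.0084,-0.0229,-0.0051],0],[1,[0.0084,-0.0229,-0.0051],0]]'
```

```text
clock: 19.1
ee_pos: [0.4792, -0.1332, 0.2111]
ee_rot: [179.9, 0.3, 0.2]
ft_force: [-0.6, 0.6, 4.1]
width: 0.0112
gripper_force: 58.4
clock: 19.73
ee_pos: [0.4827, -0.1184, 0.2135]
ee_rot: [179.6, 0.8, -0.1]
ft_force: [-3.8, -8.2, -1.7]
width: 0.0112
gripper_force: 59.8
```

```bash
python3 -m inch '[[1,[0.0033,-0.0049,-0.002],0],[1,[0.0069,-0.0094,-0.0043],0],[1,[0.011,-0.0135,-0.0068],0],[1,[0.0153,-0.0171,-0.0095],0],[1,[0.0199,-0.0202,-0.0123],0],[1,[0.0248,-0.0227,-0.0154],0],[1,[0.0298,-0.0246,-0.0185],0],[1,[0.035,-0.0259,-0.0217],0],[1,[0.0403,-0.0266,-0.025],0],[1,[0.044,-0.0267,-0.0273],0],[1,[0.044,-0.0267,-0.0273],0],[1,[0.044,-0.0267,-0.0273],0]]'
python3 - <<'E'
from kp import *
s=robot.observe();v=frame(p)[0].T@(s['ee_pos']+[0,0,.019]-frame(p)[1]);print(v,'a',np.arctan2(v[1]-.056,-v[0]),np.hypot(v[1]-.056,v[0]))
print(s['ft_force'],s['ft_torque'])
E
```

```text
clock: 21.22
ee_pos: [0.5157, -0.0946, 0.2341]
ee_rot: [179.8, 1.1, 0.0]
ft_force: [-7.3, -1.7, -2.6]
width: 0.0115
gripper_force: 58.6
[-0.0057353   0.10550502  0.04259363] a 1.4554575617236911 0.049836142151357135
[-7.32358902 -1.69710494 -2.63958538] [-0.16299705  1.44405436 -0.27398158]
```

```bash
python3 -m inch '[[1,[0.003,0.0003,-0.002],0],[1,[0.006,0.0005,-0.0038],0],[1,[0.006,0.0005,-0.0038],0]]'
python3 - <<'E'
from kp import *
s=robot.observe();v=frame(p)[0].T@(s['ee_pos']+[0,0,.019]-frame(p)[1]);print(v,'a',np.arctan2(v[1]-.056,-v[0]),np.hypot(v[1]-.056,v[0]))
E
```

```text
clock: 21.6
ee_pos: [0.5205, -0.0941, 0.2371]
ee_rot: [179.9, 1.1, 0.1]
ft_force: [-7.7, -1.4, -2.5]
width: 0.0112
gripper_force: 58.5
[-6.31498429e-05  1.06129453e-01  4.26241767e-02] a 1.569536592128428 0.05012949255306418
```

```bash
python3 -m inch '[[0.5,[0,0,0],0],[0.5,[0,0,0],0],[0.5,[0,0,0],0],[0.5,[0,0,-0.03],0],[0.5,[0,0,-0.08],0],[0.5,[-0.05,0.03,-0.12],0],[0.5,[-0.07,0.05,-0.12],0],[0.5,[-0.07,0.05,-0.12],0],[0.5,[-0.07,0.05,-0.12],0],[0.5,[-0.07,0.05,-0.12],0]]'
cat > edge.py <<'E'
from kp import *
def segs(a):
    c,s=np.cos(a),np.sin(a);u=np.array([c,-s,0]);n=np.array([s,c,0]) # u: pivot->nose
    P=np.array([0,.056,0.]);L=[]
    for sg in (-1,1):
        for z in (.014,):
            L.append((P+u*.011+n*sg*.006+[0,0,z],P+u*.035+n*sg*.006+[0,0,z]))
            L.append((P-u*.011+n*sg*.006+[0,0,z],P-u*.042+n*sg*.006+[0,0,z]))
    return L
def score(g,a,p,m,cam):
    t=0;k=0
    for A,B in segs(a):
        q=np.array([pix(cam,W(p,A+(B-A)*f),m) for f in np.linspace(0,1,25)]);d=q[-1]-q[0];d/=np.hypot(*d);nn=np.array([-d[1],d[0]])
        gx=cv2.remap(g[0],q[:,0].astype(np.float32),q[:,1].astype(np.float32),1)[:,0];gy=cv2.remap(g[1],q[:,0].astype(np.float32),q[:,1].astype(np.float32),1)[:,0]
        t+=np.abs((gx*nn[0]+gy*nn[1]).mean());k+=1
    return t/k
def best(img,m,cam,a0,w=.35):
    I=cv2.GaussianBlur(cv2.cvtColor(img,cv2.COLOR_BGR2GRAY).astype(np.float32),(0,0),1.0)
    g=(cv2.Sobel(I,cv2.CV_32F,1,0),cv2.Sobel(I,cv2.CV_32F,0,1));out=[]
    for a in np.arange(a0-w,a0+w,.02):
        out.append(max((score(g,a,[p[0]+dx,p[1]+dy,p[2]],m,cam),a,dx,dy) for dx in (-.002,-.001,0,.001,.002) for dy in (-.002,0,.002)))
    return sorted(out)[::-1][:5]
E
python3 - <<'E'
from edge import *
s=robot.observe();print(s['ee_pos']);m=robot.camera_model('wrist');im=robot.get_image('wrist');cv2.imwrite('pics/k_w.png',im)
print(pix('wrist',W(p,[0,.106,.058]),m),pix('wrist',W(p,[0,.02,.014]),m))
print('now w',np.round(best(im,m,'wrist',1.57),3))
mt=robot.camera_model('top');it=robot.get_image('top');cv2.imwrite('pics/k_t.png',it);print('now t',np.round(best(it,mt,'top',1.57),3))
print('old t (expect .2)',np.round(best(cv2.imread('pics/top0.png'),mt,'top',.2),3))
# old wrist view for validation
T=np.eye(4);Rt=R.from_euler('xyz',s['ee_rot'],degrees=True).as_matrix()
C=np.linalg.inv(np.array(m['camera_from_world']));Rc=Rt.T@C[:3,:3];tc=Rt.T@(C[:3,3]-s['ee_pos'])
Ro=R.from_euler('xyz',[179.982,.3928,.266],degrees=True).as_matrix();N=np.eye(4);N[:3,:3]=Ro@Rc;N[:3,3]=np.array([.47795,-.20227,.33064])+Ro@tc
mo=dict(m);mo['camera_from_world']=np.linalg.inv(N);print('old w',np.round(best(cv2.imread('pics/h_wrist.png'),mo,'wrist',.2),3))
E
```

```text
clock: 22.85
ee_pos: [0.4715, -0.1325, 0.3356]
ee_rot: [180.0, 0.3, 0.3]
ft_force: [0.3, -0.9, -0.6]
width: 0.043
gripper_force: 0.0
[ 0.47145517 -0.13251438  0.33561584]
[259.40047543 188.17977753] [410.96863123 139.52566889]
now w [[ 7.2175e+01  1.5000e+00 -1.0000e-03  2.0000e-03]
 [ 6.9779e+01  1.4800e+00 -1.0000e-03  2.0000e-03]
 [ 5.8365e+01  1.5200e+00 -1.0000e-03  2.0000e-03]
 [ 5.4694e+01  1.4000e+00  1.0000e-03  2.0000e-03]
 [ 5.4604e+01  1.4200e+00  1.0000e-03  2.0000e-03]]
now t [[2.2155e+01 1.4400e+00 2.0000e-03 2.0000e-03]
 [2.1254e+01 1.4600e+00 2.0000e-03 2.0000e-03]
 [2.1037e+01 1.4200e+00 2.0000e-03 2.0000e-03]
 [2.0820e+01 1.4800e+00 1.0000e-03 2.0000e-03]
 [2.0041e+01 1.5000e+00 0.0000e+00 2.0000e-03]]
old t (expect .2) [[ 7.2223e+01  2.1000e-01  0.0000e+00  0.0000e+00]
 [ 7.2116e+01  2.3000e-01  0.0000e+00  0.0000e+00]
 [ 7.0958e+01  1.9000e-01 -2.0000e-03  2.0000e-03]
 [ 6.9301e+01  2.5000e-01  0.0000e+00  0.0000e+00]
 [ 6.8204e+01  1.7000e-01 -2.0000e-03  2.0000e-03]]
old w [[ 9.4396e+01  1.9000e-01 -1.0000e-03  0.0000e+00]
 [ 8.0959e+01  2.1000e-01 -1.0000e-03  0.0000e+00]
 [ 7.7620e+01  1.7000e-01  0.0000e+00  0.0000e+00]
 [ 7.6063e+01  2.9000e-01 -2.0000e-03 -2.0000e-03]
 [ 7.2364e+01  3.1000e-01 -2.0000e-03 -2.0000e-03]]
```

The model edge fit gives 0.19 on the old picture, which matches, and about 1.495 now in the wrist view. The lever needs roughly another 0.07 rad.

```bash
python3 - <<'E'
from kp import *
s=robot.observe();Rt=R.from_euler('xyz',s['ee_rot'],degrees=True).as_matrix();print(rel(tcp(1.495)+[0,.001,0],s['ee_pos'],Rt))
E
```

```text
[0.0591, -0.0493, 0.1258]
```

```bash
python3 -m inch '[[0.5,[0.0591,-0.0493,0],0],[0.5,[0.0591,-0.0493,0],0],[0.5,[0.0591,-0.0493,0.05],0],[0.5,[0.0591,-0.0493,0.1],0],[0.5,[0.0591,-0.0493,0.1258],0],[0.5,[0.0591,-0.0493,0.1258],0],[0.5,[0.0591,-0.0493,0.1258],0]]'; python3 -m inch '[[1,[0,0,0],0],[1,[0,0,0],0],[1,[0,0,0],0],[1,[0,0,0],0]]'; python3 -m inch '[[1,[0.0025,0,-0.0016],0],[1,[0.005,0,-0.0031],0],[1,[0.005,0,-0.0031],0]]'
```

```text
clock: 23.82
ee_pos: [0.5179, -0.0941, 0.2357]
ee_rot: [179.9, 0.3, 0.2]
ft_force: [0.1, -0.1, 0.4]
width: 0.0428
gripper_force: 0.0
clock: 24.32
ee_pos: [0.5177, -0.0942, 0.2358]
ee_rot: [179.9, 0.3, 0.2]
ft_force: [-1.5, -0.1, 4.8]
width: 0.0112
gripper_force: 58.4
clock: 24.7
ee_pos: [0.5187, -0.0941, 0.2365]
ee_rot: [179.9, 0.7, 0.1]
ft_force: [-6.9, 1.8, 1.1]
width: 0.0111
gripper_force: 58.5
```

```bash
python3 -m inch '[[1,[0.0029,0,-0.0018],0],[1,[0.0029,0,-0.0018],0]]';  python3 -m inch '[[0.5,[0,0,0],0],[0.5,[0,0,0],0],[0.5,[0,0,0],0],[0.5,[0,0,-0.03],0],[0.5,[0,0,-0.08],0],[0.5,[-0.05,0.03,-0.12],0],[0.5,[-0.07,0.05,-0.12],0],[0.5,[-0.07,0.05,-0.12],0],[0.5,[-0.07,0.05,-0.12],0],[0.5,[-0.07,0.05,-0.12],0]]'
cat > chk.py <<'E'
from edge import *
s=robot.observe();m=robot.camera_model('wrist');im=robot.get_image('wrist');cv2.imwrite('pics/k_w2.png',im)
print('now w',np.round(best(im,m,'wrist',1.57),3))
mt=robot.camera_model('top');it=robot.get_image('top');print('now t',np.round(best(it,mt,'top',1.57),3))
E
python3 chk.py
```

```text
clock: 24.95
ee_pos: [0.5195, -0.094, 0.2371]
ee_rot: [179.9, 0.9, 0.1]
ft_force: [-6.9, 1.5, -0.9]
width: 0.0112
gripper_force: 58.5
clock: 26.2
ee_pos: [0.4691, -0.1331, 0.3349]
ee_rot: [180.0, 0.3, 0.3]
ft_force: [0.5, -0.2, 0.6]
width: 0.0429
gripper_force: 0.0
now w [[ 7.3933e+01  1.5400e+00 -1.0000e-03  2.0000e-03]
 [ 6.8804e+01  1.5200e+00 -1.0000e-03  2.0000e-03]
 [ 6.0779e+01  1.5600e+00 -1.0000e-03  2.0000e-03]
 [ 5.7372e+01  1.6200e+00  1.0000e-03  2.0000e-03]
 [ 5.6487e+01  1.4600e+00  1.0000e-03  2.0000e-03]]
now t [[2.5822e+01 1.4800e+00 2.0000e-03 2.0000e-03]
 [2.5681e+01 1.5000e+00 2.0000e-03 2.0000e-03]
 [2.5232e+01 1.5200e+00 1.0000e-03 2.0000e-03]
 [2.3829e+01 1.4600e+00 2.0000e-03 2.0000e-03]
 [2.3643e+01 1.5400e+00 0.0000e+00 2.0000e-03]]
```

```bash
python3 - <<'E'
from kp import *
s=robot.observe();Rt=R.from_euler('xyz',s['ee_rot'],degrees=True).as_matrix();print(rel(tcp(1.53)+[0,.001,0],s['ee_pos'],Rt))
E
python3 -m inch '[[0.5,[0.063,-0.0488,0],0],[0.5,[0.063,-0.0488,0],0],[0.5,[0.063,-0.0488,0.05],0],[0.5,[0.063,-0.0488,0.1],0],[0.5,[0.063,-0.0488,0.124],0],[0.5,[0.063,-0.0488,0.124],0],[0.5,[0.063,-0.0488,0.124],0]]'; python3 -m inch '[[1,[0,0,0],0],[1,[0,0,0],0],[1,[0,0,0],0],[1,[0,0,0],0]]'; python3 -m inch '[[1,[0.004,0,-0.0024],0],[1,[0.0075,0,-0.0047],0],[1,[0.0075,0,-0.0047],0]]'
```

```text
[0.0639, -0.05, 0.1237]
clock: 27.18
ee_pos: [0.5185, -0.0951, 0.2364]
ee_rot: [179.9, 0.3, 0.2]
ft_force: [0.3, 0.3, -0.3]
width: 0.0426
gripper_force: 0.0
clock: 27.68
ee_pos: [0.5184, -0.0941, 0.2366]
ee_rot: [180.0, 0.3, 0.2]
ft_force: [-1.8, 2.6, 5.6]
width: 0.0116
gripper_force: 58.5
clock: 28.05
ee_pos: [0.5202, -0.094, 0.2379]
ee_rot: [180.0, 0.8, 0.2]
ft_force: [-6.9, 4.6, -2.0]
width: 0.0118
gripper_force: 58.8
```

```bash
python3 -m inch '[[0.5,[0,0,0],0],[0.5,[0,0,0],0],[0.5,[0,0,0],0],[0.5,[0,0,-0.03],0],[0.5,[0,0,-0.08],0],[0.5,[-0.05,0.03,-0.12],0],[0.5,[-0.07,0.05,-0.12],0],[0.5,[-0.07,0.05,-0.12],0],[0.5,[-0.07,0.05,-0.12],0],[0.5,[-0.07,0.05,-0.12],0]]'; python3 chk.py
```

```text
clock: 29.3
ee_pos: [0.4694, -0.1341, 0.3355]
ee_rot: [180.0, 0.4, 0.3]
ft_force: [-0.0, -0.3, 0.1]
width: 0.0427
gripper_force: 0.0
now w [[ 7.1082e+01  1.5800e+00 -1.0000e-03  2.0000e-03]
 [ 6.4663e+01  1.5600e+00 -1.0000e-03  2.0000e-03]
 [ 6.2324e+01  1.6000e+00 -1.0000e-03  2.0000e-03]
 [ 5.8185e+01  1.6600e+00  1.0000e-03  2.0000e-03]
 [ 5.7458e+01  1.5000e+00  1.0000e-03  2.0000e-03]]
now t [[2.6043e+01 1.5400e+00 2.0000e-03 2.0000e-03]
 [2.5116e+01 1.5800e+00 1.0000e-03 2.0000e-03]
 [2.5046e+01 1.5200e+00 2.0000e-03 2.0000e-03]
 [2.4512e+01 1.5600e+00 1.0000e-03 2.0000e-03]
 [2.4444e+01 1.6000e+00 0.0000e+00 2.0000e-03]]
```

```bash
python3 -c "
from plant import robot
print(robot.job_done())"
```

```text
the job is handed in; nothing more can be done
None
```

I handed the job in at about 29 s: the smaller grey stopper is home in the flask (knob stiff under about 16 N), and the keeper lever lies straight across over its rim, measured at about 1.57 rad and let go.

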